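# Make up two culture kits from the bench stock

### The arm

A 6-joint arm with a two-finger parallel gripper is mounted at the origin on a cart in front of the work surface, level with it; the furniture and walls round the work are solid. World frame = base frame: x ahead of the robot, y to its left, z up, the work surface at z = 0. Lengths are in m, angles in rad, forces in N, time in s.
With the tool pointing down it reaches from about 0.35 to 0.85 m from the base axis. Payload 8.1 kg.
Tool frame: the origin (TCP) lies at the very end of the fingers, on their centre line; the grasp point (between the pads) lies 19 mm behind it; z points along the fingers, y is the line along which they close (so a half turn about z gives the same grasp; the last joint's range is limited). The gripper opens to 93 mm and grips with 3 to 60 N. Pads are 15 mm wide; open, the fingers measure 128 mm over their backs; the gripper's body (75 mm by 188 mm) begins 65 mm behind the grasp point.
Start: joints at [-1.299, 0.13, 1.488, -0, 1.523, -0.085], TCP at [0.21, -0.562, 0.219] pointing down, gripper open.
Joint ranges: [-2.96, 2.96], [-0.89, 2.26], [0.02, 2.5], [-1.34, 4.48], [0, 2.73], [-2.66, 2.66]. Speed limits (rad/s): [2.39, 2.39, 2.79, 3.14, 3.14, 3.14].

### API

Orientations are given as a rotation vector (axis times angle).
In Python, from plant import robot gives the robot as it stands. The module is installed in compiled form; this text tells all that it offers.
- The arm moves only by the tool play_rows, never from a script. Its argument "increments" is text: rows parted by semicolons, each of 5 numbers parted by spaces: the shift along the tool's x, y, z in mm, then the turn about the tool's z in degrees, then the closure, from -1 (fully open) to 1 (shut). In form: dx dy dz yaw claw; .... A call has 1 to 20 rows; each row is the pose to reach, as a shift and turn from the pose commanded when the call began, along the tool's axes at that moment; what a row does not reach only later rows make up. A row lasts 1/10 s, in which the tool goes at most 50 mm and 8.59 degrees, less where a joint would pass 70% of its speed; a pose out of reach is approached as far as the arm can. A call with a gripper value outside its range is refused whole. The fingers move at their own pace and stop on an object; "force" is the grip in N (left out, the last holds). Time passes only in rows, so rows that repeat a pose let the fingers close. It gives the time, the measured TCP pose, the force, the opening and the grip force at its end, in the units of the state.
- robot.read_state(): the state, without advancing time (a new reading comes with each control period).
- robot.read_camera(name): name is "scene" or "top" or "wrist"; returns the picture (384x512x3 uint8, blue, green, red); there is no depth.
- robot.calibration(name): a dict with "vertical_fov" (degrees; the focal length in pixels is half the picture's height over the tangent of half this angle, whatever the lens; pixels are square), "cx", "cy" (the principal point, pixels), "rvec" (rotation vector, rad) and "tvec" (3), from world to camera coordinates, as OpenCV has them. Camera axes: x right, y down, z forward; pixel columns grow to the right and rows downward; lengths in m; the calibration is good to about 2 mm. A picture is of the moment at which its call begins: read the wrist's pose just before it. calibration takes no time and is no camera call; for the wrist camera it gives the pose at the moment of the call.
- robot.close_job(): hands the job in; it is judged then, once.
Trained networks look in the newest picture that a camera, given by its name, has taken for a name from the list of things; names that differ only in an ending like _2 or _b are one class to them, and where a whole thing is asked for, a point or a joint stands for the part that bears it (a point fixed in the world has none). Each returns a list of dicts, best first, with "conf" (0 to 1); they miss things now and then, are a little off and sometimes report something else, mostly with a low value. They report only what shows in the picture. A call takes as long as a camera call. They do not tell look-alikes from the thing itself.
- robot.recognise(camera, query): "centre" ([x, y, z] in m, in world coordinates, good to about 4 mm: the middle of the surface that is visible of it).
- robot.regions_of(camera, query): "pixels" (384x512 bool, what is visible of it).
- robot.landmark_of(camera, query): "centre" ([x, y, z] in m, in world coordinates, good to about 4 mm: a listed point, or the origin of a listed thing).
The state is a dict: "t": time; "q": joint angles; "dq": joint speeds; "joint_torque": joint torques, N m; "tool_pos": TCP position; "orientation": TCP orientation; "force": force on the tool from outside, world axes, zero at the start; "wrist_torque": the same for the moment, N m; "opening": finger opening in m; "gripper_force": force on a finger pad.
Only numpy, scipy, OpenCV 4.12 (cv2) and the standard library are available. Lean on these libraries where they do the work, as an engineer would, in place of code of your own. Each camera call takes 0.05 s, during which the arm holds its last target. There are 200 camera calls.

### The job

Make up two kits from the stock lying at the front of the bench. In the tray with three bays, stand the small brown bottle in the narrow middle bay and put the timer and one petri dish in the two end bays, one in each; in the tray with two bays put the label roll and the other petri dish, one in each. Everything must end up flat on the floor of its bay, keep the bottle upright all the while, and leave the marker, the pen and the stapler where they are.

Things in the scene. Friction and masses are not known exactly. Their poses are not given: they have to be found in the camera images.
- tray_three: fixed grey tray, three bays in a row along its y; 122 x 236 x 12 mm (x, y, z), left or right behind the stock, y within 0.2 rad of world y. Origin: centre of its underside, z up. Floor top at z = 4 mm; walls and dividers 3 mm thick, 12 mm high. Bays 116 mm long in x: narrow middle bay 60 mm wide in y, centred at y = 0; end bays 82 mm wide, centred at y = +74 and -74 mm
- tray_two: fixed grey tray with two equal bays side by side along its y; 122 x 173 x 12 mm (x, y, z), beside the three-bay tray, y within 0.2 rad of world y. Origin: centre of its underside, z up. Floor top at z = 4 mm; walls and divider 3 mm thick, 12 mm high. Bays 116 mm long in x, 82 mm wide in y, centred at y = +42.5 and -42.5 mm
- dish_a: one of two identical round petri dishes, clear with a beige filling, diameter 59 mm, 14 mm high, lying flat; origin at the centre of its underside, z up. Either dish may go into either kit. It may be gripped across the rim in any direction. In the stock row nearest the robot at the start
- dish_b: one of two identical round petri dishes, clear with a beige filling, diameter 59 mm, 14 mm high, lying flat; origin at the centre of its underside, z up. Either dish may go into either kit. It may be gripped across the rim in any direction. In the stock row nearest the robot at the start
- small_bottle: small brown screw-capped bottle standing in the stock row nearest the robot (not one of the bottles at the back of the bench): round body diameter 34 mm up to 55 mm height, white cap diameter 19 mm from 55 to 64 mm; origin at the centre of its underside, z up along the bottle
- label_roll: white roll of labels with a brown core, lying flat in the stock row: outer diameter 60 mm, 26 mm high; origin at the centre of its underside, z up; can be gripped across the outside in any direction
- timer: white square lab timer with a display and three keys, lying flat in the stock row: 62 x 62 mm, 16 mm high at its sides (19 mm over the keys); origin at the centre of its underside, z up, x and y square to its sides; turned at most 0.5 rad from the world axes; grip it across two opposite sides
- marker: bystander: white marker pen with a black cap, 17 x 135 x 16 mm, lying along its own y axis between things of the stock; origin under its middle. Not to be moved
- pen: bystander: thin white ballpoint pen with red ends, 11 x 145 x 9 mm, lying along its own y axis between things of the stock; origin under its middle. Not to be moved
- stapler: bystander: red and black stapler, 34 x 136 x 42 mm, standing along its own y axis between the two trays; origin at the centre of its underside. Not to be moved
Things that resemble listed ones, but are neither listed nor needed, are in the scene too. Leave any orange or pink look-alike of the dish_a alone.

How it is judged:
At the end, for the whole second after the job is handed in: Bottle in the middle bay (16 mm across, 44 along, of its centre), timer and one dish in the end bays of the three-bay tray, label roll and other dish in the two-bay tray, one a bay (15 mm across, 32 along); undersides under 8 mm above the tray's underside, tilt under 0.1 rad, at rest (((((x of dish_a in the frame of tray_three between -0.032 and 0.032 m and y of dish_a in the frame of tray_three between 0.059 and 0.089 m and z of each of dish_a, timer in the frame of tray_three below 0.008 m and x of timer in the frame of tray_three between -0.032 and 0.032 m and y of timer in the frame of tray_three between -0.089 and -0.059 m) or (x of dish_a in the frame of tray_three between -0.032 and 0.032 m and y of dish_a in the frame of tray_three between -0.089 and -0.059 m and z of each of dish_a, timer in the frame of tray_three below 0.008 m and x of timer in the frame of tray_three between -0.032 and 0.032 m and y of timer in the frame of tray_three between 0.059 and 0.089 m)) and ((x of dish_b in the frame of tray_two between -0.032 and 0.032 m and y of dish_b in the frame of tray_two between 0.0275 and 0.0575 m and z of each of dish_b, label_roll in the frame of tray_two below 0.008 m and x of label_roll in the frame of tray_two between -0.032 and 0.032 m and y of label_roll in the frame of tray_two between -0.0575 and -0.0275 m) or (x of dish_b in the frame of tray_two between -0.032 and 0.032 m and y of dish_b in the frame of tray_two between -0.0575 and -0.0275 m and z of each of dish_b, label_roll in the frame of tray_two below 0.008 m and x of label_roll in the frame of tray_two between -0.032 and 0.032 m and y of label_roll in the frame of tray_two between 0.0275 and 0.0575 m))) or (((x of dish_b in the frame of tray_three between -0.032 and 0.032 m and y of dish_b in the frame of tray_three between 0.059 and 0.089 m and z of each of dish_b, timer in the frame of tray_three below 0.008 m and x of timer in the frame of tray_three between -0.032 and 0.032 m and y of timer in the frame of tray_three between -0.089 and -0.059 m) or (x of dish_b in the frame of tray_three between -0.032 and 0.032 m and y of dish_b in the frame of tray_three between -0.089 and -0.059 m and z of each of dish_b, timer in the frame of tray_three below 0.008 m and x of timer in the frame of tray_three between -0.032 and 0.032 m and y of timer in the frame of tray_three between 0.059 and 0.089 m)) and ((x of dish_a in the frame of tray_two between -0.032 and 0.032 m and y of dish_a in the frame of tray_two between 0.0275 and 0.0575 m and z of each of dish_a, label_roll in the frame of tray_two below 0.008 m and x of label_roll in the frame of tray_two between -0.032 and 0.032 m and y of label_roll in the frame of tray_two between -0.0575 and -0.0275 m) or (x of dish_a in the frame of tray_two between -0.032 and 0.032 m and y of dish_a in the frame of tray_two between -0.0575 and -0.0275 m and z of each of dish_a, label_roll in the frame of tray_two below 0.008 m and x of label_roll in the frame of tray_two between -0.032 and 0.032 m and y of label_roll in the frame of tray_two between 0.0275 and 0.0575 m)))) and x of small_bottle in the frame of tray_three between -0.044 and 0.044 m and y of small_bottle in the frame of tray_three between -0.016 and 0.016 m and z of small_bottle in the frame of tray_three below 0.008 m and angle between each of dish_a, dish_b, small_bottle, label_roll, timer's own z axis and vertical below 0.1 rad and linear speed of each of dish_a, dish_b, small_bottle, label_roll, timer below 0.02 m/s); the robot touches nothing.
It fails at once if the bottle is tipped more than 0.6 rad (angle between small_bottle's own z axis and vertical above 0.6 rad).
It fails at once if the marker is moved more than 30 mm (distance of marker from where it was at the start of the episode above 0.03 m).
It fails at once if the pen is moved more than 30 mm (distance of pen from where it was at the start of the episode above 0.03 m).
It fails at once if the stapler is moved more than 30 mm (distance of stapler from where it was at the start of the episode above 0.03 m).
It also fails if it takes over 104 s, if anything falls off the work surface, if the arm or the gripper's body presses on something with over 40 N, if the wrist force passes 120 N, or if a joint passes its speed limit or range.

## Working session

There is one attempt and no reset: what is moved stays moved. The work goes in short steps, Python scripts to look and compute and a tool call to move; the robot and the scene stay as the last step left them, time stands still between calls to the robot, and variables do not carry over. Pictures are saved under pics/ and viewed, at most 14 in all, crops included, and the job is handed in when it is done.

Besides the shell and the picture viewer there is one more tool, called by a JSON object that holds its "name" and its "arguments". play_rows: Moves the arm, as the interface text tells. Its arguments: {"type":"object","properties":{"increments":{"type":"string"},"force":{"type":"number"}},"required":["increments"]}

```bash
mkdir -p pics; cat > h.py <<'E'
import numpy as np, cv2
from plant import robot
def cal(n):
    c=robot.calibration(n); f=192/np.tan(np.radians(c["vertical_fov"])/2)
    K=np.array([[f,0,c["cx"]],[0,f,c["cy"]],[0,0,1]]); return K,cv2.Rodrigues(np.array(c["rvec"],float))[0],np.array(c["tvec"],float).reshape(3)
def ray(n,u,v,z):
    K,R,t=cal(n); d=R.T@np.linalg.inv(K)@np.array([u,v,1]); o=-R.T@t
    return o+d*(z-o[2])/d[2]
def proj(n,P):
    K,R,t=cal(n); p=(K@(R@np.atleast_2d(P).T+t[:,None])); return (p[:2]/p[2]).T
E
python3 - <<'E'
from h import *
for n in ("top","scene"): cv2.imwrite(f"pics/{n}0.png",cv2.resize(robot.read_camera(n),(800,600)))
for q in "tray_three tray_two dish_a small_bottle label_roll timer marker pen stapler".split():
    for n in ("top","scene"): print(q,n,[(np.round(d["centre"],3).tolist(),round(d["conf"],2)) for d in robot.landmark_of(n,q)][:6])
s=robot.read_state();print(s["t"],s["tool_pos"],s["orientation"])
E
```

```text
tray_three top [([0.622, -0.188, -0.0], 0.93), ([0.391, 0.345, 0.0], 0.68)]
tray_three scene [([0.624, -0.186, -0.0], 0.58), ([0.445, -0.166, -0.003], 0.47)]
tray_two top [([0.622, 0.186, -0.0], 0.96), ([0.622, -0.19, 0.0], 0.24)]
tray_two scene [([0.623, 0.188, -0.002], 0.79)]
dish_a top [([0.458, -0.007, 0.004], 0.78), ([0.341, 0.006, 0.002], 0.72), ([0.334, 0.188, 0.0], 0.64), ([0.44, -0.167, 0.001], 0.56), ([0.338, -0.165, -0.001], 0.56)]
dish_a scene [([0.344, 0.001, -0.0], 0.95), ([0.46, -0.007, 0.0], 0.83), ([0.444, -0.169, -0.001], 0.82), ([0.342, -0.162, 0.004], 0.58), ([0.334, 0.185, -0.001], 0.57)]
small_bottle top [([0.389, -0.351, 0.003], 0.46)]
small_bottle scene [([0.386, -0.358, -0.002], 0.7), ([0.43, 0.09, -0.002], 0.49)]
label_roll top [([0.451, 0.187, 0.0], 0.84)]
label_roll scene [([0.448, 0.188, -0.001], 0.79)]
timer top [([0.389, 0.342, 0.003], 0.96)]
timer scene [([0.386, 0.344, 0.001], 0.87)]
marker top [([0.449, -0.09, 0.001], 0.55)]
marker scene [([0.441, -0.094, -0.002], 0.52)]
pen top [([0.432, 0.091, -0.0], 0.59), ([0.39, 0.34, 0.002], 0.26)]
pen scene [([0.447, 0.184, -0.0], 0.71), ([0.429, 0.094, -0.003], 0.61)]
stapler top [([0.633, -0.001, -0.001], 0.82)]
stapler scene [([0.631, 0.001, -0.002], 0.77)]
1.0 [ 0.20956269 -0.56222489  0.21862074] [-3.09174208e+00 -5.57398971e-01  1.86109593e-05]
```

View pics/top0.png

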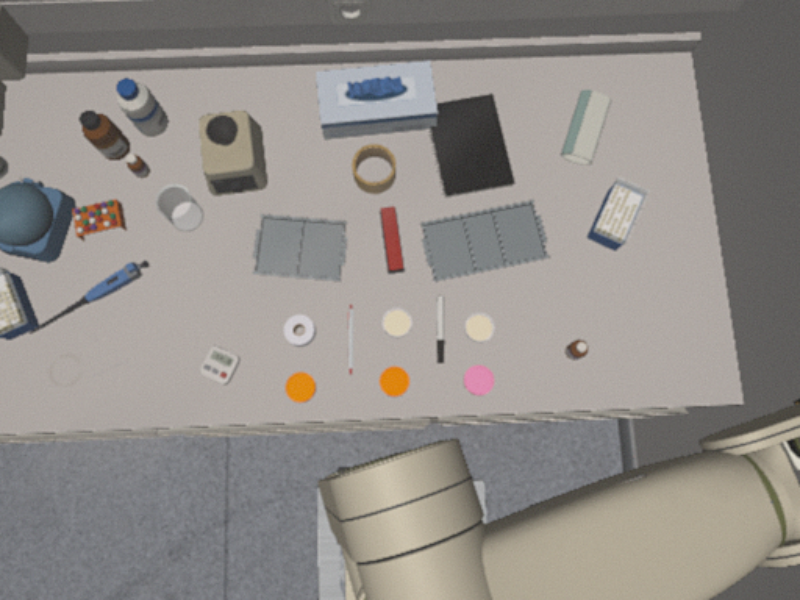

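View pics/scene0.png

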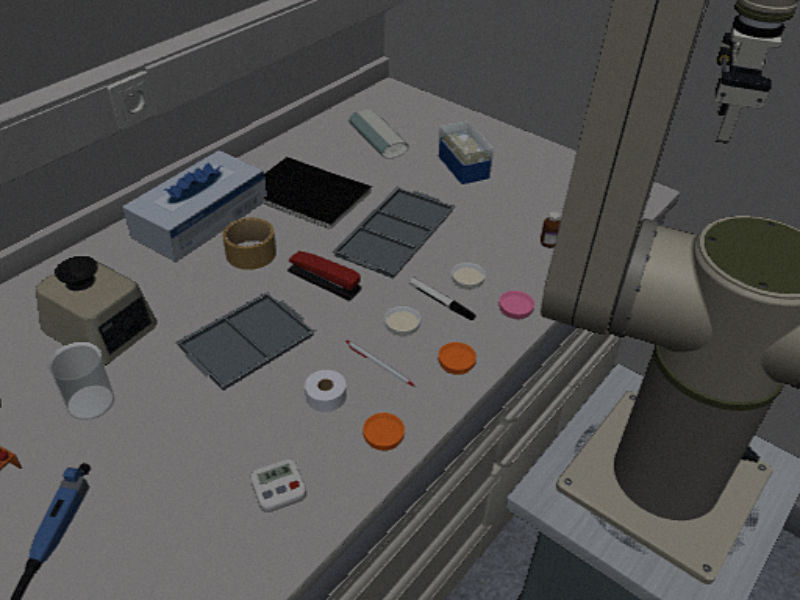

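Top view (800×600 scale): the real dishes are at (397,322) and (480,327), with orange and pink look-alikes below them. The bottle is at (578,348), the roll at (299,330) and the timer at (220,365). The trays are at (301,248) and (485,240). The scene view agrees. Next I'll get the yaws and sharper tray centres from the regions.

```bash
python3 - <<'E'
from h import *
robot.read_camera("top");robot.read_camera("scene")
for q,z in (("tray_three",.011),("tray_two",.011),("timer",.016)):
  for n in ("top","scene"):
    m=robot.regions_of(n,q)[0]["pixels"].astype(np.uint8)
    c=max(cv2.findContours(m,0,cv2.CHAIN_APPROX_NONE)[0],key=cv2.contourArea)[:,0]
    P=np.array([ray(n,u,v,z)[:2] for u,v in c])
    r=cv2.minAreaRect((P*1000).astype(np.float32)); print(q,n,np.round(r[0]),np.round(r[1]),round(r[2],1))
E
```

```text
tray_three top [ 442. -168.] [53. 54.] 86.5
tray_three scene [ 619. -187.] [129. 253.] 10.1
tray_two top [622. 189.] [187. 128.] 83.3
tray_two scene [618. 188.] [189. 136.] 82.2
timer top [388. 344.] [63. 61.] 61.9
timer scene [383. 349.] [62. 68.] 63.0
```

{"name": "play_rows", "arguments": {"increments": "0 0 0 -8.5 -1; 0 0 0 -17 -1; 0 0 0 -25.5 -1; 0 0 0 -34 -1; 0 0 0 -42.5 -1; 0 0 0 -51 -1; 0 0 0 -59.5 -1; 0 0 0 -68 -1; 0 0 0 -69.6 -1; 0 0 0 -69.6 -1", "force": 15}}

```text
t: 2.4
tool_pos: [0.2096, -0.5622, 0.2186]
orientation: [2.224, 2.219, 0.0]
force: [0.1, 0.5, -0.6]
opening: 0.093
gripper_force: 0.0
```

{"name": "play_rows", "arguments": {"increments": "39 23 0 0 -1; 79 46 0 0 -1; 118 69 0 0 -1; 158 93 0 0 -1; 197 116 0 0 -1; 236 139 0 0 -1; 276 162 20 0 -1; 315 186 40 0 -1; 355 209 60 0 -1; 394 232 70 0 -1; 394 232 70 0 -1; 394 232 70 0 -1"}}

```text
t: 3.6
tool_pos: [0.4414, -0.1671, 0.1485]
orientation: [-2.22, -2.222, 0.001]
force: [-0.0, -0.1, -0.5]
opening: 0.093
gripper_force: 0.0
```

```bash
cat > w.py <<'E'
from h import *
import sys
s=robot.read_state();im=robot.read_camera("wrist")
if len(sys.argv)>2: cv2.imwrite(f"pics/{sys.argv[2]}.png",im)
print(s["t"],np.round(s["tool_pos"],4))
for q in sys.argv[1].split(","):
    print(q,[(np.round(d["centre"],3).tolist(),round(d["conf"],2)) for d in robot.landmark_of("wrist",q)][:4])
    for r in robot.regions_of("wrist",q)[:3]:
        z={"timer":.016,"dish_a":.013,"label_roll":.026,"small_bottle":.055}.get(q,.011)
        c=max(cv2.findContours(r["pixels"].astype(np.uint8),0,cv2.CHAIN_APPROX_NONE)[0],key=cv2.contourArea)[:,0]
        P=np.array([ray("wrist",u,v,z)[:2] for u,v in c]); b=cv2.minAreaRect((P*1000).astype(np.float32))
        print("  ",[np.round(x,1) for x in b],round(r["conf"],2), "px",c.min(0),c.max(0))
E
python3 w.py dish_a,tray_three w1
```

```text
3.6 [ 0.4414 -0.1671  0.1485]
dish_a [([0.46, -0.006, -0.003], 0.81), ([0.343, 0.007, 0.002], 0.71), ([0.443, -0.169, -0.001], 0.69), ([0.338, -0.158, 0.005], 0.69)]
   [array([ 443. , -169.4]), array([59.8, 59.7]), np.float64(89.9)] 0.93 px [231 152] [285 205]
   [array([ 338.3, -161.3]), array([59.1, 60.8]), np.float64(89.9)] 0.83 px [134 145] [190 198]
   [array([342.9, -11. ]), array([31.8, 60. ]), np.float64(89.9)] 0.72 px [121   0] [184  37]
tray_three [([0.624, -0.189, 0.004], 0.82)]
   [array([ 619.1, -166.1]), array([130.5, 198.6]), np.float64(10.2)] 0.66 px [352  76] [478 257]
```

View pics/w1.png

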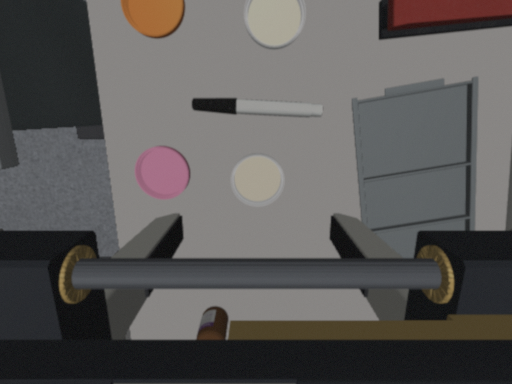

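The wrist view shows the beige dish at (258,180) below the fingers, with the pink one at (162,172) beside it. Grasping now.

{"name": "play_rows", "arguments": {"increments": "-2 1 45 0 -1; -2 1 90 0 -1; -2 1 130 0 -1; -2 1 144.5 0 -1; -2 1 144.5 0 -1; -2 1 144.5 0 1; -2 1 144.5 0 1; -2 1 144.5 0 1; -2 1 144.5 0 1; -2 1 144.5 0 1; -2 1 144.5 0 1; -2 1 144.5 0 1"}}

```text
t: 5.05
tool_pos: [0.4425, -0.1702, 0.0044]
orientation: [2.22, 2.222, -0.0]
force: [-1.0, -0.5, 2.7]
opening: 0.0583
gripper_force: 15.0
```

{"name": "play_rows", "arguments": {"increments": "0 0 -30 0 1; 0 0 -70 0 1; -20 40 -80 -5 1; -42 85 -80 -10 1; -64 130 -80 -10 1; -86 170 -80 -10 1; -91 191 -70 -10 1; -91 191 -70 -10 1"}}

```text
t: 5.85
tool_pos: [0.6344, -0.261, 0.0715]
orientation: [-2.017, -2.406, 0.0]
force: [-1.3, -0.1, -1.3]
opening: 0.0591
gripper_force: 15.0
```

```bash
python3 w.py tray_three,dish_a w2; python3 -c "
from h import *
print(robot.read_state()['opening'],robot.read_state()['orientation'])"
```

```text
5.85 [ 0.6344 -0.261   0.0715]
tray_three [([0.623, -0.19, 0.002], 0.64)]
   [array([ 621.8, -195.7]), array([129.9, 166.2]), np.float64(10.0)] 0.62 px [168   0] [348 218]
dish_a [([0.633, -0.261, 0.069], 0.67)]
   [array([ 636.2, -278.1]), array([86.3, 73.7]), np.float64(9.0)] 0.73 px [207 177] [306 258]
0.05849672933560839 [-2.01831537e+00 -2.40732778e+00  4.77585952e-05]
```

View pics/w2.png

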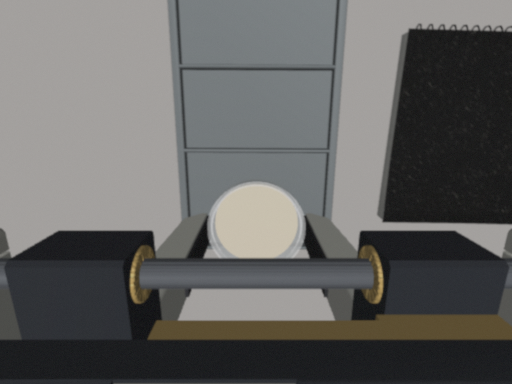

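The dish is held, and the tray is aligned with the picture. I'll check the tray's frame from the dividers (rows 66 and 150) and the side walls (u≈178–183 and 330–338).

```bash
python3 - <<'E'
from h import *
a=np.radians(10)
for yaw in (10,):
  R=np.array([[np.cos(a),-np.sin(a)],[np.sin(a),np.cos(a)]])
  for n,uv in dict(div1L=(180,66),div1R=(337,66),div2L=(185,150),div2R=(331,150)).items():
    print(n, np.round((R.T@(ray("wrist",*uv,.012)[:2]-[.621,-.187]))*1000,1))
# draw model overlay
im=robot.read_camera("wrist")
for yl in (-118,-31.5,31.5,118):
  P=[np.r_[R@[x/1000,yl/1000]+[.621,-.187],.012] for x in (-59.5,59.5)]
  p=proj("wrist",P).astype(int); cv2.line(im,tuple(map(int,p[0])),tuple(map(int,p[1])),(0,0,255),1)
cv2.imwrite("pics/w2o.png",im)
E
```

```text
div1L [-59.1  30. ]
div1R [59.6 30.1]
div2L [-59.3 -33.4]
div2R [ 59.3 -33.3]
```

View pics/w2o.png

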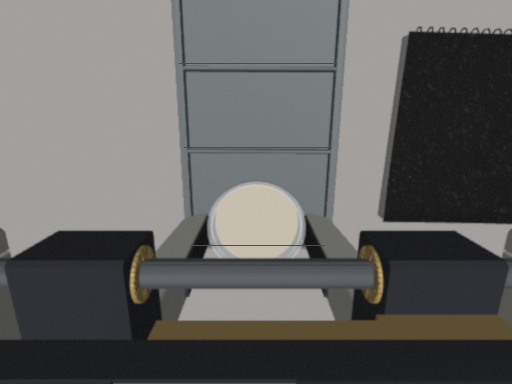

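{"name": "play_rows", "arguments": {"increments": "0 0 30 0 1; 0 0 55 0 1; 0 0 62.5 0 1; 0 0 62.5 0 1; 0 0 62.5 0 1; 0 0 62.5 0 -0.5; 0 0 62.5 0 -0.5; 0 0 62.5 0 -0.5; 0 0 62.5 0 -0.5; 0 0 30 0 -0.5; 0 0 -10 0 -1; 0 0 -50 0 -1; 0 0 -80 10 -1; 0 0 -80 10 -1"}}

```text
t: 7.55
tool_pos: [0.6366, -0.2624, 0.1615]
orientation: [2.219, 2.21, 0.005]
force: [-0.8, -0.2, 0.3]
opening: 0.0923
gripper_force: 0.0
```

```bash
python3 w.py dish_a
```

```text
7.55 [ 0.6366 -0.2624  0.1615]
dish_a [([0.633, -0.26, 0.007], 0.55)]
   [array([ 628.3, -255. ]), array([56.5, 57.1]), np.float64(45.4)] 0.86 px [227 146] [278 197]
   [array([ 370.4, -165.5]), array([30. ,  5.1]), np.float64(77.4)] 0.58 px [ 0 72] [  5 102]
```

{"name": "play_rows", "arguments": {"increments": "42 -29 0 0 -1; 84 -58 0 0 -1; 126 -87 0 0 -1; 169 -116 0 0 -1; 211 -146 15 0 -1; 254 -176 45 0 -1; 254 -176 60 0 -1; 254 -176 60 0 -1; 254 -176 60 0 -1"}}

```text
t: 8.6
tool_pos: [0.4563, -0.007, 0.0931]
orientation: [-2.217, -2.223, 0.003]
force: [0.3, -0.4, 1.1]
opening: 0.0932
gripper_force: 0.0
```

```bash
python3 w.py dish_a
```

```text
8.6 [ 0.4563 -0.007   0.0931]
dish_a [([0.344, 0.006, -0.0], 0.64), ([0.458, -0.003, -0.002], 0.63), ([0.336, -0.157, 0.004], 0.59)]
   [array([ 350.9, -154.4]), array([51.6, 43.4]), np.float64(59.0)] 0.84 px [126 302] [173 339]
   [array([461.1,  -5.9]), array([60.5, 58.9]), np.float64(90.0)] 0.83 px [227 157] [291 221]
   [array([345.4,   4.7]), array([60.5, 59.3]), np.float64(82.1)] 0.8 px [ 98 146] [164 210]
```

{"name": "play_rows", "arguments": {"increments": "1 3 40 0 -1; 1 3 75 0 -1; 1 3 88.5 0 -1; 1 3 88.5 0 -1; 1 3 88.5 0 1; 1 3 88.5 0 1; 1 3 88.5 0 1; 1 3 88.5 0 1; 1 3 88.5 0 1; 1 3 88.5 0 1; 1 3 88.5 0 1; 1 3 50 0 1; 1 3 5 0 1; 36 40 0 4 1; 71 75 0 7 1; 106 110 0 7 1; 136 140 5 7 1; 152 160 15 7 1; 152 160 15 7 1; 152 160 15 7 1"}}

```text
t: 10.75
tool_pos: [0.6162, 0.1452, 0.0779]
orientation: [-2.35, -2.083, 0.003]
force: [0.8, 0.4, -0.8]
opening: 0.0584
gripper_force: 15.0
```

```bash
python3 w.py tray_two w3; python3 - <<'E'
from h import *
print(robot.read_state()['opening'])
im=robot.read_camera("wrist");a=np.radians(-7)
R=np.array([[np.cos(a),-np.sin(a)],[np.sin(a),np.cos(a)]]);T=np.array([.621,.187])
for A,B in [((-59.5,y),(59.5,y)) for y in (-85,0,85)]+[((x,-85),(x,85)) for x in (-59.5,59.5)]:
  p=proj("wrist",[np.r_[R@np.array(q)/1000+T,.012] for q in (A,B)])
  cv2.line(im,tuple(map(int,p[0])),tuple(map(int,p[1])),(0,0,255),1)
cv2.imwrite("pics/w3o.png",im)
E
```

```text
10.75 [0.6162 0.1452 0.0779]
tray_two [([0.621, 0.187, 0.002], 0.7)]
   [array([624.5, 202.4]), array([154.9, 129.8]), np.float64(82.8)] 0.72 px [173  22] [343 217]
0.05880219316036457
```

View pics/w3o.png

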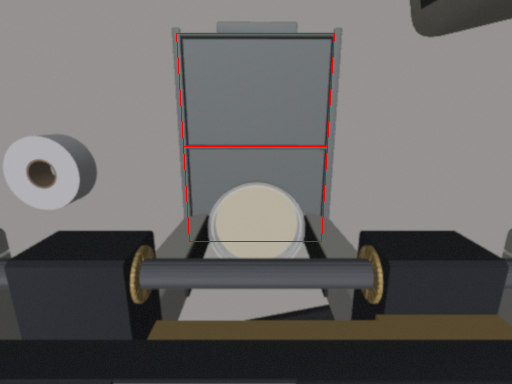

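Overlay matches the tray to about 1–2 mm (divider at row 147). Placing.

{"name": "play_rows", "arguments": {"increments": "0 1 40 0 1; 0 1 63 0 1; 0 1 69 0 1; 0 1 69 0 1; 0 1 69 0 1; 0 1 69 0 -0.5; 0 1 69 0 -0.5; 0 1 69 0 -0.5; 0 1 69 0 -0.5; 0 1 35 0 -0.5; 0 1 -5 0 -1; 0 1 -45 -7 -1; 0 1 -45 -7 -1; 0 1 -45 -7 -1"}}

```text
t: 12.35
tool_pos: [0.6192, 0.1452, 0.1258]
orientation: [2.22, 2.22, 0.004]
force: [0.6, 1.0, -0.5]
opening: 0.0925
gripper_force: 0.0
```

```bash
python3 w.py dish_a,label_roll
```

```text
12.35 [0.6192 0.1452 0.1258]
dish_a [([0.429, 0.09, -0.001], 0.18)]
   [array([615.9, 146.8]), array([58.6, 59. ]), np.float64(0.1)] 0.69 px [227 154] [285 211]
   [array([370. , 184.4]), array([35. ,  7.7]), np.float64(77.2)] 0.65 px [  0 127] [  8 162]
label_roll [([0.454, 0.188, 0.004], 0.95), ([0.62, 0.142, 0.002], 0.42), ([0.623, 0.19, 0.004], 0.36)]
   [array([412.9, 302.5]), array([ 5.1, 17.2]), np.float64(90.0)] 0.65 px [0 0] [20  7]
   [array([454.1, 188.2]), array([71.3, 57. ]), np.float64(0.0)] 0.63 px [ 43 111] [119 173]
```

{"name": "play_rows", "arguments": {"increments": "14 -45 0 0 -1; 28 -90 0 0 -1; 43 -135 0 0 -1; 43 -166 20 0 -1; 43 -166 65 0 -1; 43 -166 100 0 -1; 43 -166 113 0 -1; 43 -166 113 0 -1; 43 -166 113 0 -1; 43 -166 113 0 1; 43 -166 113 0 1; 43 -166 113 0 1; 43 -166 113 0 1; 43 -166 113 0 1; 43 -166 113 0 1; 43 -166 113 0 1; 43 -166 113 0 1"}}

```text
t: 14.3
tool_pos: [0.4523, 0.1879, 0.0115]
orientation: [2.22, 2.222, 0.001]
force: [-2.0, -0.4, 5.4]
opening: 0.0591
gripper_force: 15.0
```

{"name": "play_rows", "arguments": {"increments": "0 0 -40 0 1; 0 0 -75 0 1; 10 40 -75 4 1; 20 85 -75 7 1; 30 130 -75 7 1; 41 174 -60 7 1; 41 174 -25 7 1; 41 174 -5 7 1; 41 174 -4 7 1; 41 174 -4 7 1; 41 174 -4 7 1; 41 174 -4 7 -0.5; 41 174 -4 7 -0.5; 41 174 -4 7 -0.5; 41 174 -4 7 -0.5; 41 174 -40 7 -0.5; 41 174 -85 3 -1; 41 174 -120 0 -1; 41 174 -120 0 -1; 41 174 -120 0 -1"}}

```text
t: 16.3
tool_pos: [0.627, 0.2292, 0.1328]
orientation: [2.22, 2.221, 0.004]
force: [-1.0, -0.6, -0.3]
opening: 0.0926
gripper_force: 0.0
```

```bash
python3 w.py label_roll,timer
```

```text
16.3 [0.627  0.2292 0.1328]
label_roll [([0.631, 0.232, 0.009], 0.97)]
   [array([624.2, 230.3]), array([61.3, 59.1]), np.float64(63.5)] 0.86 px [225 153] [285 214]
timer [([0.388, 0.349, -0.002], 0.73)]
   [array([409. , 339.9]), array([66. , 43.2]), np.float64(77.2)] 0.87 px [ 0 23] [ 48 103]
```

{"name": "play_rows", "arguments": {"increments": "20 -40 0 7 -1; 40 -80 0 14 -1; 60 -120 0 21 -1; 80 -160 0 28 -1; 100 -205 0 28 -1; 114 -239 20 28 -1; 114 -239 20 28 -1; 114 -239 20 28 -1"}}

```text
t: 17.35
tool_pos: [0.3857, 0.3425, 0.11]
orientation: [2.69, 1.621, -0.003]
force: [0.1, -0.1, 0.0]
opening: 0.0926
gripper_force: 0.0
```

```bash
python3 w.py timer w4
```

```text
17.35 [0.3857 0.3425 0.11  ]
timer [([0.388, 0.346, -0.002], 0.65)]
   [array([391.5, 346.8]), array([64.4, 62.7]), np.float64(63.4)] 0.98 px [224 149] [290 215]
```

View pics/w4.png

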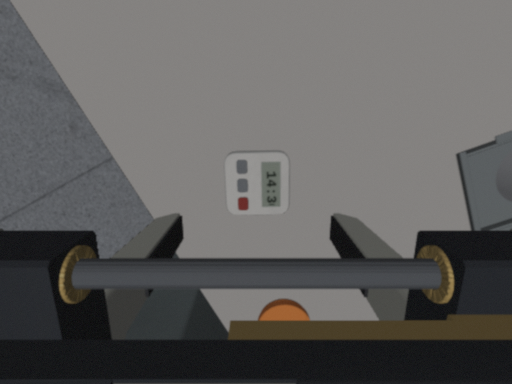

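The timer at (257,183) sits square to the fingers.

{"name": "play_rows", "arguments": {"increments": "4 2 45 0 -1; 4 2 85 0 -1; 4 2 105 0 -1; 4 2 105 0 -1; 4 2 105 0 -1; 4 2 105 0 1; 4 2 105 0 1; 4 2 105 0 1; 4 2 105 0 1; 4 2 105 0 1; 4 2 105 0 1; 4 2 105 0 1; 4 2 70 0 1; 4 2 25 0 1; 4 2 -20 -8 1; 4 2 -20 -16 1; 4 2 -20 -24 1; 4 2 -20 -28 1; 4 2 -20 -28 1; 4 2 -20 -28 1"}}

```text
t: 19.5
tool_pos: [0.3903, 0.3453, 0.1308]
orientation: [-2.223, -2.22, 0.001]
force: [1.1, 0.1, -0.7]
opening: 0.0621
gripper_force: 15.0
```

{"name": "play_rows", "arguments": {"increments": "-42 20 0 0 1; -84 40 0 0 1; -126 60 0 0 1; -168 80 0 -5 1; -210 100 0 -10 1; -252 120 0 -10 1; -294 140 0 -10 1; -336 160 0 -10 1; -378 180 0 -10 1; -420 200 10 -10 1; -461 218 40 -10 1; -461 218 55 -10 1; -461 218 55 -10 1; -461 218 55 -10 1"}}

```text
t: 20.9
tool_pos: [0.6081, -0.1145, 0.0756]
orientation: [-2.018, -2.405, 0.001]
force: [-0.1, -0.7, -0.2]
opening: 0.0619
gripper_force: 15.0
```

```bash
python3 - <<'E'
from h import *
s=robot.read_state();print(s['opening'],s["tool_pos"],s["orientation"])
im=robot.read_camera("wrist");a=np.radians(10)
R=np.array([[np.cos(a),-np.sin(a)],[np.sin(a),np.cos(a)]]);T=np.array([.6213,-.1887])
for A,B in [((-59.5,y),(59.5,y)) for y in (-116.5,-31.5,31.5,116.5)]+[((x,-116.5),(x,116.5)) for x in (-59.5,59.5)]:
  p=proj("wrist",[np.r_[R@np.array(q)/1000+T,.012] for q in (A,B)])
  cv2.line(im,tuple(map(int,p[0])),tuple(map(int,p[1])),(0,0,255),1)
cv2.imwrite("pics/w5o.png",im)
E
```

```text
0.06188447011755799 [ 0.60812314 -0.11451122  0.07564977] [-2.01803255e+00 -2.40512650e+00  7.20613428e-04]
```

View pics/w5o.png

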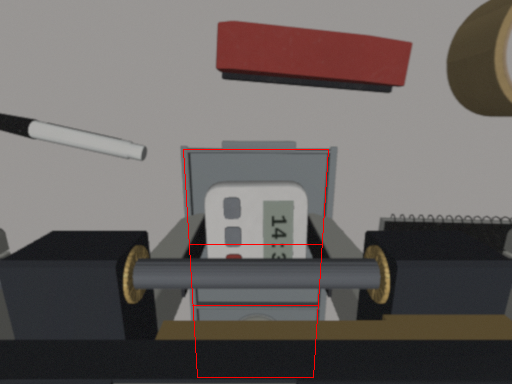

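The overlay fits, with the timer held above the end bay. Placing.

{"name": "play_rows", "arguments": {"increments": "-1 1 35 0 1; -1 1 60 0 1; -1 1 66 0 1; -1 1 66 0 1; -1 1 66 0 1; -1 1 66 0 -0.53; -1 1 66 0 -0.53; -1 1 66 0 -0.53; -1 1 66 0 -0.53; -1 1 35 0 -0.53; -1 1 -10 0 -1; -1 1 -55 10 -1; -1 1 -60 10 -1; -1 1 -60 10 -1"}}

```text
t: 22.35
tool_pos: [0.6117, -0.1168, 0.1387]
orientation: [2.218, 2.219, 0.004]
force: [0.8, -0.5, -1.1]
opening: 0.0924
gripper_force: 0.0
```

```bash
python3 w.py timer
```

```text
22.35 [ 0.6117 -0.1168  0.1387]
timer [([0.609, -0.117, 0.004], 0.71)]
   [array([ 607.1, -114.3]), array([62.3, 62.7]), np.float64(10.8)] 0.65 px [223 149] [288 213]
```

{"name": "play_rows", "arguments": {"increments": "-34 -32 0 0 -1; -68 -64 0 0 -1; -102 -96 0 0 -1; -136 -127 0 0 -1; -170 -159 0 0 -1; -204 -191 0 0 -1; -237 -222 0 0 -1; -237 -222 0 0 -1; -237 -222 0 0 -1"}}

```text
t: 23.4
tool_pos: [0.3868, -0.3532, 0.1342]
orientation: [-2.221, -2.218, -0.001]
force: [0.5, -0.0, 0.5]
opening: 0.0932
gripper_force: 0.0
```

```bash
python3 w.py small_bottle w6
```

```text
23.4 [ 0.3868 -0.3532  0.1342]
small_bottle [([0.385, -0.35, 0.001], 0.67)]
   [array([ 390.4, -345.9]), array([31.8, 39.1]), np.float64(0.2)] 0.77 px [241 165] [276 207]
```

View pics/w6.png

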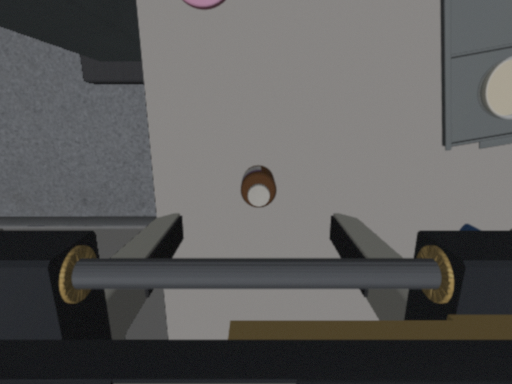

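The bottle stands at (258,188), cap centre about (258,195). I'll compute the cap position.

```bash
python3 -c "
from h import *
print(ray('wrist',258.5,195.5,.064))"
```

```text
[ 0.39039015 -0.35184315  0.064     ]
```

{"name": "play_rows", "arguments": {"increments": "2 2 30 0 -1; 2 2 65 0 -1; 2 2 95 0 -1; 2 2 112 0 -1; 2 2 112 0 -1; 2 2 112 0 1; 2 2 112 0 1; 2 2 112 0 1; 2 2 112 0 1; 2 2 112 0 1; 2 2 112 0 1; 2 2 112 0 1; 2 2 112 0 1; 2 2 112 0 1; 2 2 112 0 1; 2 2 112 0 1"}}

```text
t: 25.15
tool_pos: [0.3902, -0.3514, 0.0241]
orientation: [-2.221, -2.222, 0.0]
force: [-0.3, -0.0, 1.7]
opening: 0.033
gripper_force: 15.0
```

{"name": "play_rows", "arguments": {"increments": "0 0 -20 0 1; 0 0 -55 0 1; 0 0 -80 0 1; 23 33 -80 -2 1; 49 69 -80 -4 1; 75 106 -80 -6 1; 101 143 -80 -8 1; 127 180 -80 -10 1; 148 211 -80 -10 1; 163 232 -80 -10 1; 163 232 -80 -10 1; 163 232 -80 -10 1; 163 232 -60 -10 1"}}

```text
t: 26.45
tool_pos: [0.6235, -0.1899, 0.0871]
orientation: [2.016, 2.403, 0.002]
force: [0.4, 0.1, 0.2]
opening: 0.033
gripper_force: 15.0
```

```bash
python3 - <<'E'
from h import *
s=robot.read_state();print(s['opening'],s["tool_pos"],s["orientation"])
for n in ("wrist",): cv2.imwrite("pics/w7.png",robot.read_camera(n))
E
```

```text
0.03295822809572619 [ 0.62350563 -0.18985755  0.08711032] [2.01588532e+00 2.40302583e+00 1.91175547e-03]
```

View pics/w7.png

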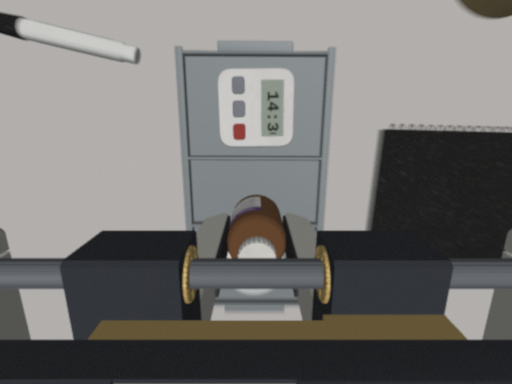

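The timer lies flat in its bay, and the bottle is upright above the middle bay at (257,235). Lowering it.

{"name": "play_rows", "arguments": {"increments": "0 0 20 0 1; 0 0 40 0 1; 0 0 50 0 1; 0 0 54 0 1; 0 0 55.5 0 1; 0 0 55.5 0 1; 0 0 55.5 0 1; 0 0 55.5 0 0; 0 0 55.5 0 -0.4; 0 0 55.5 0 -0.5; 0 0 55.5 0 -0.5; 0 0 55.5 0 -0.5; 0 0 35 0 -0.5; 0 0 0 0 -0.7; 0 0 -40 0 -1; 0 0 -80 0 -1; 0 0 -120 0 -1; 0 0 -120 0 -1; 0 0 -120 0 -1"}}

```text
t: 28.4
tool_pos: [0.6229, -0.1886, 0.2057]
orientation: [2.017, 2.405, 0.002]
force: [0.1, 0.6, -0.2]
opening: 0.093
gripper_force: 0.0
```

{"name": "play_rows", "arguments": {"increments": "-30 -30 -20 0 -1; -60 -60 -20 0 -1; -90 -90 -20 0 -1; -120 -120 -20 0 -1; -150 -150 -20 0 -1; -180 -180 -20 0 -1; -210 -200 -20 0 -1; -240 -220 -20 0 -1; -240 -220 -20 0 -1; -240 -220 -20 0 -1"}}

```text
t: 29.4
tool_pos: [0.4462, -0.4626, 0.2216]
orientation: [-2.018, -2.403, -0.002]
force: [0.8, 0.6, 0.4]
opening: 0.0929
gripper_force: 0.0
```

```bash
python3 - <<'E'
from h import *
a=cv2.resize(robot.read_camera("top")[110:270,130:390],(780,480)); b=robot.read_camera("scene")
cv2.imwrite("pics/topf.png",a); cv2.imwrite("pics/scenef.png",cv2.resize(b[70:310,80:400],(800,600)))
for T,yaw,qs in (((.6215,-.1885),10,("timer","dish_a","small_bottle")),((.6215,.187),-7,("label_roll","dish_a"))):
  t=np.radians(yaw);R=np.array([[np.cos(t),-np.sin(t)],[np.sin(t),np.cos(t)]])
  for q in qs:
    for n in ("top","scene"):
      for d in robot.landmark_of(n,q):
        p=R.T@(np.array(d["centre"])[:2]-T)
        if abs(p[0])<.06 and abs(p[1])<.12: print(q,n,np.round(p*1000),round(d["centre"][2],3),round(d["conf"],2))
print(robot.read_state()["t"])
E
```

```text
timer top [-1. 69.] 0.006 0.68
timer scene [ 2. 68.] 0.004 0.61
dish_a top [ -1. -71.] 0.007 0.69
dish_a scene [  2. -72.] 0.004 0.7
small_bottle top [1. 0.] 0.001 0.46
small_bottle scene [-2. -4.] 0.002 0.68
label_roll top [ 2. 42.] 0.006 0.64
label_roll scene [-0. 42.] 0.004 0.81
dish_a top [  7. -45.] 0.005 0.81
dish_a scene [  3. -40.] 0.004 0.91
30.0
```

View pics/topf.png

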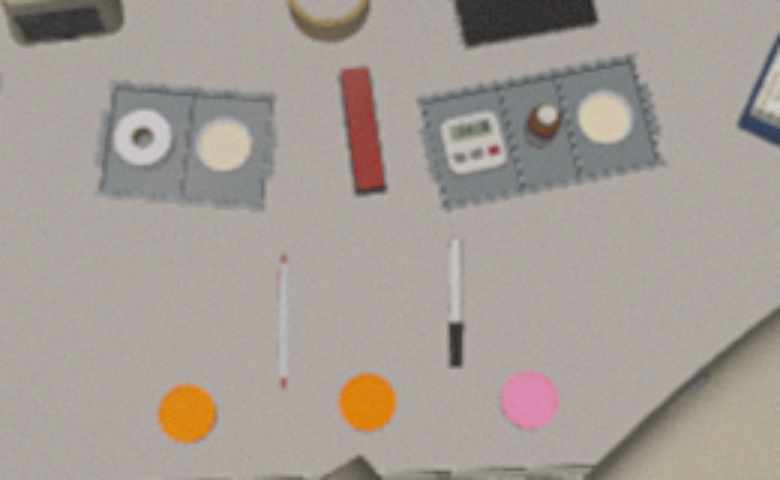

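View pics/scenef.png

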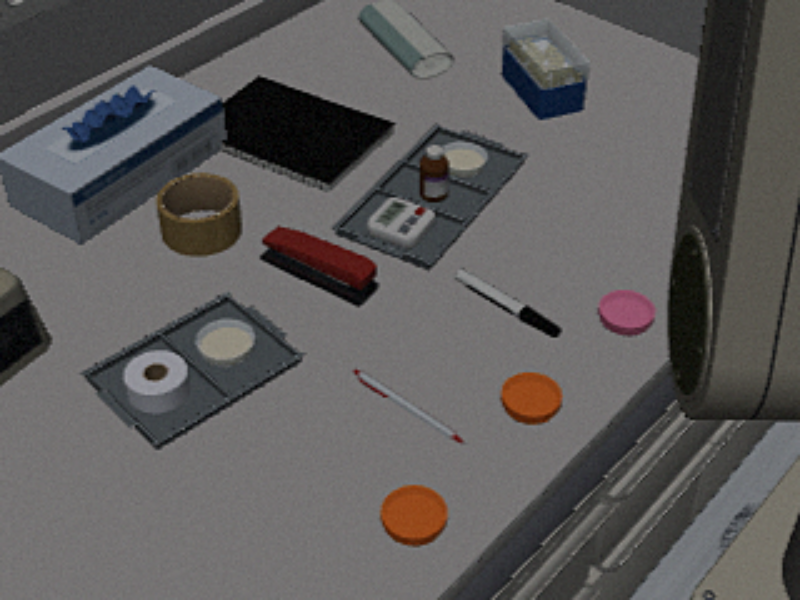

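Both views show all five items flat in their bays and near the bay centres. The bottle is upright at (543,120) in the top crop, and the bystanders haven't moved. Handing in.

```bash
python3 -c "
from plant import robot
print(robot.close_job())"
```

```text
the job is handed in; nothing more can be done
None
```

Both kits are made up and the job was handed in at about 30 s of the 104 s allowed; the final pictures show every item flat in its bay, the bottle upright and the marker, pen and stapler in place, but the hand-in returned no verdict.

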